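# Load the green reagent on the sequencer carousel

## Task

Turn the reagent carousel (it has a black handle bar on top) until the green slot is at the loading point, in line with the orange arrow on the base. Then take the green-capped bottle from the bench and stand it upright in that green slot, setting it down rather than dropping it. Leave the blue-capped bottle standing where it is.

Things in the scene. Friction and masses are not known exactly. Their poses are not given: they have to be found in the camera images.
- bottle_green (a point): Centre (half-way up, on the axis) of the loose bottle to load: white cylinder, 30 mm diameter, 90 mm tall, green cap (top 24 mm, same diameter) and green band, about 60 g, upright on the bench, z up. The blue bottle and a fixed grey tube mixer (72 mm wide, 57 mm tall) stand near, at least 130 mm off centre to centre.
- bottle_blue (a point): Centre of a bystander bottle of the same shape and size as the green one, but with a blue cap and band, standing loose on the bench; leave it alone.
- slot_green (a point): Centre of the floor (49 mm above the bench) of the green cup, one of four empty cups (green, blue, white, red) 88 mm from the axis of an aluminium carousel disc of 244 mm diameter; turns with it (light friction 0.08 N m, no clicks, stays where left). Inner diameter 48 mm, 54 mm at the rim 20 mm above. x points level to the carousel's axis, z up. Starts 34 to 78 degrees anticlockwise of load_point.
- load_point (a point): Fixed loading point, at the orange arrow on the white base (276 mm diameter): where slot_green must be brought, 49 mm above the bench. x points level to the vertical carousel axis 88 mm away, z up. On that axis is the carousel's black handle bar: centre 98 mm above the bench, 36 mm high, 16 mm thick along slot_green's x, 52 mm long along its y, clear above the cups (rims at 69 mm).
There are look-alikes about, which are no part of the job. Leave any brown, pink or yellow look-alike of the part that bears bottle_green alone.

How it is judged:
By the outcome, as a careful person would: the job done as asked, in the order asked, and still so for the second after the job is handed in, with the robot touching nothing.
It also fails if it takes over 51 s, if anything falls off the work surface, if the arm or the gripper's body presses on something with over 40 N, if the wrist force passes 120 N, or if a joint passes its speed limit or range.

## Robot

A 6-joint arm with a two-finger parallel gripper is mounted at the origin on the work surface. World frame = base frame: x ahead of the robot, y to its left, z up, the work surface at z = 0. Lengths are in mm, angles in rad, forces in N, time in s.
With the tool pointing down it reaches from about 350 to 875 mm from the base axis. Payload 4.2 kg.
Tool frame: the origin (TCP) lies midway between the tips of the shut fingers; the grasp point (between the pads) lies 19 mm behind it; x points along the fingers, y is the direction in which the jaws open and shut, and the axes are right-handed (so a half turn about x gives the same grasp; the last joint's range is limited). The gripper opens to 85 mm and grips with 20 to 120 N. Pads are 22 mm wide; open, the fingers measure 114 mm over their backs; the gripper's body (76 mm by 85 mm) begins 54 mm behind the grasp point. The pads swing forward as they close: fully open they stand 13 mm farther back than shut.
Start: joints at [1.434, 0.385, 0.008, 0, -1.194, -0.259], TCP at [240.933, 576.672, 231.312] pointing down, gripper open.
Joint ranges: [-3.14, 3.14], [-1.21, 2.06], [-1.07, 1.41], [-3.16, 2.05], [-2.99, -0.16], [-3.1, 3.1]. Speed limits (rad/s): [2.79, 2.79, 3.14, 3.14, 3.14, 3.14].

## Interface

Orientations are given as a unit quaternion [x, y, z, w].
In Python, from bench import readout, imaging, arm gives the robot as it stands.
- The arm moves only by the tool arm_command, never from a script. Its argument "increments" is a list of rows, each a list of 3 entries, a list of its own where there are three numbers: the turn, a rotation vector about the world's x, y, z in degrees, then the shift along the world's x, y, z in mm, then the closure, from 0 (fully open) to 1 (shut). In form: [[[ax, ay, az], [tx, ty, tz], fingers], ...]. A call has exactly 5 rows; each row is the pose to reach, as a shift and turn from the pose measured when the call began; what a row does not reach only later rows make up. A row lasts 1/10 s, in which the tool goes at most 50 mm and 8.59 degrees, less where a joint would pass 70% of its speed; a pose out of reach is approached as far as the arm can. A call with a gripper value outside its range is refused whole. The fingers move at their own pace and stop on an object; the grip force is fixed at half the most. Time passes only in rows, so rows that repeat a pose let the fingers close, or fill a call up. It gives the time, the measured TCP pose, the force and the opening at its end, in the units of the state.
- readout.read_state(): the state, without advancing time (a new reading comes with each control period).
- imaging.get_image(name): name is "scene" or "top"; returns (picture, depth): 400x640x3 uint8, blue, green, red; 400x640 float32, mm along the optical axis (not along the pixel's ray), 0 where there is no reading.
- imaging.camera_info(name): a dict with "vfov" (degrees; the focal length in pixels is half the picture's height over the tangent of half this angle, whatever the lens; pixels are square), "cx", "cy" (the principal point, pixels), "D" ([k1, k2, p1, p2, k3] as OpenCV has them; the pictures are not rectified), "eye" and "rotation" of the camera in the world. Camera axes: x right, y down, z forward; pixel columns grow to the right and rows downward; lengths in mm; the calibration is good to about 2 mm. A picture is of the moment at which its call begins. camera_info takes no time and is no camera call.
- arm.job_done(): hands the job in, once; it reports no verdict.
The state is a dict: "clock": time; "joints": joint angles; "joint_vel": joint speeds; "joint_efforts": joint torques, N m; "position": TCP position; "ee_rot": TCP orientation; "contact_force": force on the tool from outside, world axes, zero at the start; "wrist_torque": the same for the moment, N m; "gripper_width": finger opening in mm.
Only numpy, scipy, OpenCV 4.12 (cv2) and the standard library are available. Lean on these libraries where they do the work, as an engineer would, in place of code of your own. Each camera call takes 0.05 s, during which the arm holds its last target. There are 200 camera calls.

## Working session

There is one attempt and no reset: what is moved stays moved. The work goes in short steps, Python scripts to look and compute and a tool call to move; the robot and the scene stay as the last step left them, time stands still between calls to the robot, and variables do not carry over. Pictures are saved under pics/ and viewed, about 8 in all and at most 12, crops included, and the job is handed in when it is done.

Besides the shell and the picture viewer there is one more tool, called after ">>>" as name(argument=value, ...) on one line, values as JSON. arm_command: Moves the arm, as the interface text tells. Its arguments: {"type":"object","properties":{"increments":{"type":"array","items":{"type":"array"}}},"required":["increments"]}

```bash
mkdir -p pics; ls
cat > h.py <<'E'
import numpy as np, cv2
from bench import readout, imaging, arm
def cam(n):
    c=imaging.camera_info(n); f=200/np.tan(np.radians(c["vfov"])/2)
    return np.array([[f,0,c["cx"]],[0,f,c["cy"]],[0,0,1]]),np.array(c["D"],float),np.array(c["eye"],float),np.array(c["rotation"],float)
def ray(n,px):
    K,D,e,R=cam(n); R=R.reshape(3,3)
    p=cv2.undistortPoints(np.array(px,float).reshape(-1,1,2),K,D).reshape(-1,2)
    return e,np.c_[p,np.ones(len(p))]@R.T
def plane(n,px,z):
    e,d=ray(n,px); return e+d*((z-e[2])/d[:,2])[:,None]
def cloud(n,depth,mask):
    v,u=np.nonzero(mask&(depth>0)); e,d=ray(n,np.c_[u,v]); return e+d*depth[v,u][:,None]
def proj(n,P):
    K,D,e,R=cam(n);R=R.reshape(3,3)
    return cv2.projectPoints(((np.array(P,float)-e)@R).reshape(-1,1,3),np.zeros(3),np.zeros(3),K,D)[0].reshape(-1,2)
E
python3 - <<'E'
from h import *
for n in("scene","top"):
    c=imaging.camera_info(n);print(n,c)
    im,d=imaging.get_image(n);cv2.imwrite(f"pics/{n}0.png",im);np.savez(f"pics/{n}0.npz",im=im,d=d)
print(readout.read_state())
E
```

```text
pics
scene {'vfov': 47.8604960234552, 'cx': 316.6375681405826, 'cy': 196.0052102629094, 'D': array([0.03557281, 0.        , 0.        , 0.        , 0.        ]), 'eye': array([1184.52180309, -160.23032596,  770.86212212]), 'rotation': array([ 0.7462572 ,  0.55860972, -0.21120529, -0.29401989])}
top {'vfov': 53.06243655248579, 'cx': 323.22679041998725, 'cy': 203.8272087253687, 'D': array([-0.09369844,  0.        ,  0.        ,  0.        ,  0.        ]), 'eye': array([446.04250145,  31.08969217, 736.57813072]), 'rotation': array([-0.70082739,  0.70676347, -0.06667304,  0.06986461])}
{'clock': 0.1, 'joints': array([ 1.43359165e+00,  3.85474425e-01,  6.74621424e-03, -4.14391764e-04,
       -1.19402730e+00, -2.58599297e-01]), 'joint_vel': array([ 4.52684364e-05, -1.89579160e-03,  2.47562604e-03,  9.07543898e-04,
        1.24314385e-03,  3.51656875e-04]), 'joint_efforts': array([-3.46535435e-04, -3.93317485e+01,  1.88930190e+01,  4.19798210e+00,
       -2.56827778e-03,  7.17435285e-06]), 'position': array([240.75587338, 576.1890199 , 230.33083712]), 'ee_rot': array([-0.69320004,  0.13977875,  0.69338787,  0.13837943]), 'contact_force': array([ 0.80406819, -0.8048992 ,  0.36276343]), 'wrist_torque': array([ 0.00696941, -0.02713914, -0.01949388]), 'gripper_width': 85.3502417434509}
```

View pics/scene0.png

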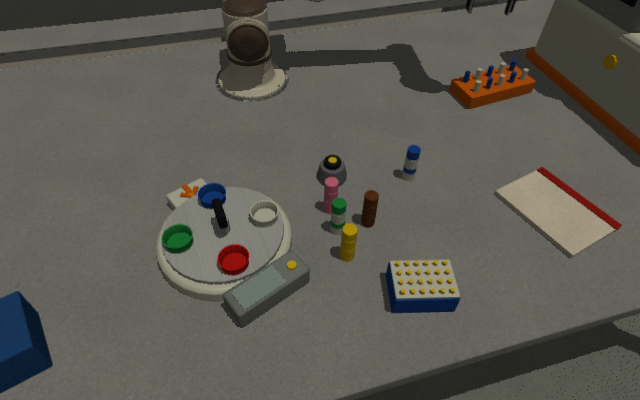

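View pics/top0.png

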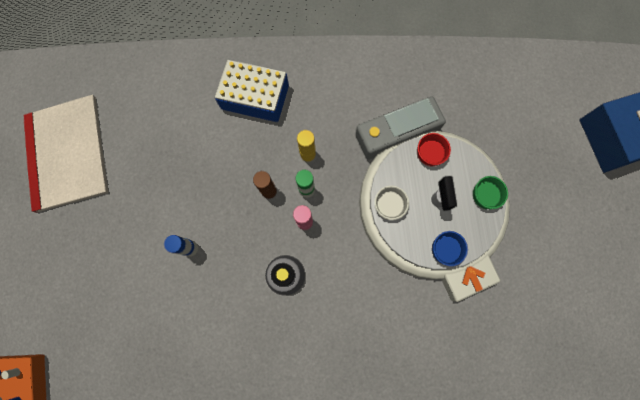

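The scene view shows the green bottle at (339,212) among pink, brown and yellow look-alikes. The carousel is around (222,225), its handle at (220,213) and the green cup at (177,237). The top view has the green cap at (305,180), the blue cap at (176,244), the cups around (436,203), the green cup at (490,193), and the arrow at (473,280), which is clockwise of it.

```bash
sed -i 's/np.array(c\["rotation"\],float)/Rot.from_quat(c["rotation"]).as_matrix()/; 1i from scipy.spatial.transform import Rotation as Rot' h.py
cat >> h.py <<'E'
HSV=dict(green=((45,90,40),(85,255,255)),blue=((105,120,40),(125,255,255)),red=((0,180,60),(5,255,255)),orange=((5,190,120),(16,255,255)),yellow=((20,150,80),(32,255,255)),pink=((150,60,80),(179,200,255)),brown=((3,80,20),(14,200,120)))
def mask(im,c): return cv2.inRange(cv2.cvtColor(im,cv2.COLOR_BGR2HSV),*HSV[c])
def blobs(m,amin=40):
    n,l,s,c=cv2.connectedComponentsWithStats(m)
    return [(l==i,s[i],c[i]) for i in range(1,n) if s[i,4]>=amin]
E
python3 - <<'E'
from h import *
for n in("top","scene"):
    z=np.load(f"pics/{n}0.npz");im,d=z["im"],z["d"]
    for c in HSV:
        for m,s,ce in blobs(mask(im,c)):
            P=cloud(n,d,m)
            if len(P)<20: continue
            zt=np.percentile(P[:,2],95); T=P[P[:,2]>zt-4]
            print(n,c,ce.round(0),s[2:],"zt %.0f"%zt,"top mid",((T.max(0)+T.min(0))/2).round(0)[:2],"size",np.ptp(T,0).round(0)[:2],"med",np.median(P,0).round(0))
E
```

```text
top green [304. 179.] [ 17  19 264] zt 93 top mid [617.  65.] size [28. 27.] med [615.  65.  91.]
top green [490. 193.] [ 35  33 905] zt 70 top mid [ 595. -258.] size [58. 58.] med [ 597. -262.   52.]
top blue [257. 107.] [ 72  47 765] zt 49 top mid [791. 167.] size [ 77. 130.] med [770. 154.  31.]
top blue [615. 132.] [  60   79 3251] zt 82 top mid [ 717. -530.] size [137.  83.] med [ 713. -515.   77.]
top blue [450. 248.] [ 35  35 939] zt 70 top mid [ 500. -178.] size [57. 58.] med [ 500. -183.   51.]
top blue [174. 244.] [ 20  18 289] zt 92 top mid [509. 280.] size [28. 29.] med [508. 278.  91.]
top red [ 32. 163.] [ 17  98 778] zt 17 top mid [682. 618.] size [204.  66.] med [675. 616.  15.]
top red [433. 149.] [ 32  32 813] zt 70 top mid [ 674. -161.] size [57. 56.] med [ 678. -165.   51.]
top orange [473. 277.] [ 21  24 226] zt 41 top mid [ 448. -226.] size [40. 37.] med [ 453. -226.   39.]
top orange [ 17. 379.] [  33   43 1102] zt 43 top mid [270. 584.] size [78. 72.] med [265. 581.  41.]
top yellow [374. 131.] [ 9 10 72] zt 57 top mid [712. -59.] size [18. 15.] med [711. -59.
[... 2485 characters left out ...]
569.  68.  83.]
scene brown [238.   4.] [16 12 58] zt 240 top mid [ 14. -16.] size [48. 35.] med [ 17. -16. 238.]
scene brown [259.   6.] [13 12 48] zt 238 top mid [25. 29.] size [30. 18.] med [ 31.  34. 231.]
scene brown [243.  33.] [13 18 58] zt 207 top mid [ 79. -15.] size [ 6. 15.] med [ 87. -21. 192.]
scene brown [237.  45.] [21 20 88] zt 184 top mid [ 78. -46.] size [12.  6.] med [ 84. -43. 161.]
scene brown [255.  43.] [15 14 53] zt 178 top mid [93. 14.] size [ 8. 15.] med [ 93.   6. 166.]
scene brown [612. 132.] [47 41 59] zt 10 top mid [514. 859.] size [139.   8.] med [517. 863.   6.]
scene brown [370. 207.] [ 18  37 274] zt 90 top mid [620. 136.] size [28. 28.] med [628. 132.  63.]
```

>>> arm_command(increments=[[[0,0,0],[20,-45,0],0],[[0,0,5],[40,-90,0],0],[[0,0,10],[60,-135,0],0],[[0,0,15],[80,-180,0],0],[[0,0,20],[100,-225,0],0]])

```text
clock: 0.6
position: [341.0, 349.1, 230.0]
ee_rot: [-0.707, 0.016, 0.707, 0.014]
contact_force: [0.6, 0.1, 0.8]
gripper_width: 85.4
```

Run:
```python
from h import *
im=np.load("pics/top0.npz")["im"]; c0=None
ctr=[]
P={}
for c,px in(("green",(490,193)),("blue",(450,248)),("red",(433,149))):
    for m,s,ce in blobs(mask(im,c),200):
        if np.hypot(*(ce-px))<6:
            cn=max(cv2.findContours(m.astype(np.uint8),0,2)[0],key=cv2.contourArea)
            e=cv2.fitEllipse(cv2.convexHull(cn)); P[c]=plane("top",[e[0]],69)[0]; print(c,P[c].round(1))
ax=(P["blue"]+P["red"])/2;print("axis",ax.round(1),"r",[np.linalg.norm(P[c]-ax).round(1) for c in P])
ang=lambda v:np.degrees(np.arctan2(v[1],v[0]))
print("green ang",ang(P["green"]-ax),"red",ang(P["red"]-ax)-90)
for m,s,ce in blobs(mask(im,"orange"),100):
    if ce[0]>400:
        v,u=np.nonzero(m);Q=plane("top",np.c_[u,v],40); ce=Q.mean(0)
        print("arrow",ce.round(1),ang(ce-ax)); w,V=np.linalg.eigh(np.cov((Q-ce)[:,:2].T)); print(w,ang(V[:,1]),ang(V[:,0]))
```

```text
green [ 593.7 -255.7   69. ]
blue [ 499.  -177.6   69. ]
red [ 672.9 -160.5   69. ]
axis [ 585.9 -169.    69. ] r [np.float64(87.0), np.float64(87.4), np.float64(87.4)]
green ang -84.86595043596546 red -84.38261214706348
arrow [ 450.6 -225.1   40. ] -157.50110189305133
[67.00161087 98.9122491 ] -157.87299538481247 -67.87299538481247
```

>>> arm_command(increments=[[[0,0,2],[20,-45,0],0],[[0,0,4],[40,-90,0],0],[[0,0,6],[60,-135,0],0],[[0,0,8],[80,-180,0],0],[[0,0,8],[103,-223,0],0]])

```text
clock: 1.1
position: [443.9, 124.0, 230.0]
ee_rot: [-0.706, -0.034, 0.706, -0.035]
contact_force: [1.6, 1.2, 0.2]
gripper_width: 85.2
```

>>> arm_command(increments=[[[0,0,0],[22,-44,0],0],[[0,0,0],[44,-88,-10],0],[[0,0,0],[66,-132,-20],0],[[0,0,0],[88,-176,-30],0],[[0,0,0],[110,-220,-40],0]])

```text
clock: 1.6
position: [553.4, -96.4, 189.7]
ee_rot: [-0.706, -0.034, 0.706, -0.035]
contact_force: [1.4, 0.5, 0.7]
gripper_width: 85.3
```

```bash
cat >> h.py <<'E'
def st():
    s=readout.read_state(); y=Rot.from_quat(s["ee_rot"]).as_matrix()
    print("t %.2f"%s["clock"],"pos",s["position"].round(1),"yaw %.1f"%np.degrees(np.arctan2(y[1,1],y[0,1])),"xaxis",y[:,0].round(3),"w %.1f"%s["gripper_width"],"F",s["contact_force"].round(1),"q",s["joints"].round(2)); return s
E
python3 -c "
from h import *
st()"
```

```text
t 1.60 pos [553.4 -96.4 189.7] yaw -84.4 xaxis [-0.001 -0.002 -1.   ] w 85.3 F [1.4 0.5 0.7] q [ 0.12  0.31 -0.21  0.   -1.05  1.55]
```

>>> arm_command(increments=[[[0,0,0],[17,-37,0],0],[[0,0,0],[33.5,-73.5,-10],0],[[0,0,0],[33.5,-73.5,-40],0],[[0,0,0],[33.5,-73.5,-75],0],[[0,0,0],[33.5,-73.5,-105],0]])

```text
clock: 2.1
position: [586.0, -170.4, 82.5]
ee_rot: [-0.705, -0.033, 0.707, -0.035]
contact_force: [0.7, 0.1, -0.2]
gripper_width: 85.4
```

Run:
```python
from h import *
im,d=imaging.get_image("scene");cv2.imwrite("pics/scene1.png",cv2.resize(im[110:330,90:390],None,fx=2.6,fy=2.6))
st()
```

```text
t 2.15 pos [ 582.5 -169.6   77.1] yaw -84.6 xaxis [-0.012  0.    -1.   ] w 85.3 F [-1.7  1.4 -3.2] q [-0.02  0.51 -0.22  0.   -0.86  1.68]
```

View pics/scene1.png

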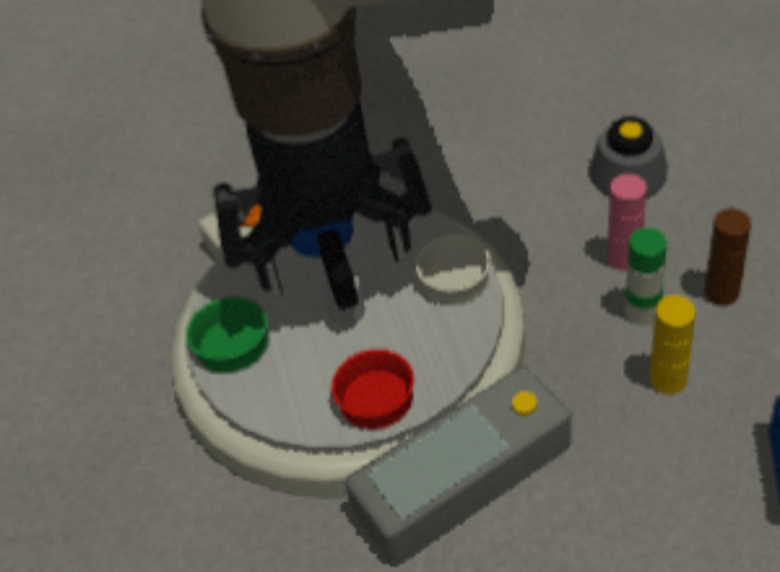

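The fingers straddle the black bar (its near end is at (345,285) in the crop), and the green cup is at (228,330). The arm overshot slightly after stopping, so I'll correct that while closing.

>>> arm_command(increments=[[[0,0,0],[4.5,0,8],0],[[0,0,0],[4.5,0,8],0.3],[[0,0,0],[4.5,0,8],0.6],[[0,0,0],[4.5,0,8],1],[[0,0,0],[4.5,0,8],1]])

```text
clock: 2.65
position: [587.5, -169.5, 86.3]
ee_rot: [-0.703, -0.034, 0.71, -0.033]
contact_force: [0.1, 0.0, 0.6]
gripper_width: 28.4
```

>>> arm_command(increments=[[[0,0,0],[0,0,0],1],[[0,0,0],[0,0,0],1],[[0,0,0],[0,0,0],1],[[0,0,0],[0,0,0],1],[[0,0,0],[0,0,0],1]])

```text
clock: 3.15
position: [587.5, -170.3, 86.8]
ee_rot: [-0.703, -0.034, 0.71, -0.034]
contact_force: [0.0, -4.5, 1.4]
gripper_width: 15.0
```

```bash
python3 -c "
from h import *
print(st()['wrist_torque'])"
```

```text
t 3.15 pos [ 587.5 -170.3   86.8] yaw -84.6 xaxis [-0.01  -0.001 -1.   ] w 15.0 F [ 0.  -4.5  1.4] q [-0.02  0.5  -0.2   0.   -0.88  1.68]
[-1.13320148  0.12708598  0.03403601]
```

>>> arm_command(increments=[[[0,0,-4],[0,0,0],1],[[0,0,-9],[0,0,0],1],[[0,0,-14],[0,0,0],1],[[0,0,-20],[0,0,0],1],[[0,0,-25],[0,0,0],1]])

```text
clock: 3.65
position: [587.5, -170.4, 86.8]
ee_rot: [-0.693, 0.121, 0.7, 0.122]
contact_force: [-0.9, -3.4, -0.4]
gripper_width: 15.3
```

```bash
python3 -c "
from h import *
print(st()['wrist_torque'])"
```

```text
t 3.65 pos [ 587.5 -170.4   86.8] yaw -109.8 xaxis [-0.009  0.003 -1.   ] w 15.3 F [-0.9 -3.4 -0.4] q [-0.02  0.5  -0.2  -0.   -0.88  1.25]
[-0.72338671 -0.02803882  0.13544971]
```

Forces are low. From yaw -109.8 to about -157.7 leaves 48°.

>>> arm_command(increments=[[[0,0,-5],[0,0,0],1],[[0,0,-10],[0,0,0],1],[[0,0,-15],[0,0,0],1],[[0,0,-20],[0,0,0],1],[[0,0,-25],[0,0,0],1]])

```text
clock: 4.15
position: [587.5, -170.6, 86.8]
ee_rot: [-0.65, 0.269, 0.657, 0.272]
contact_force: [-1.0, -2.8, 0.2]
gripper_width: 15.1
```

>>> arm_command(increments=[[[0,0,-6],[0,0,0],1],[[0,0,-12],[0,0,0],1],[[0,0,-18],[0,0,0],1],[[0,0,-23],[0,0,0],1],[[0,0,-23],[0,0,0],1]])

```text
clock: 4.65
position: [587.4, -170.6, 86.9]
ee_rot: [-0.584, 0.393, 0.589, 0.397]
contact_force: [-1.6, -3.4, 0.2]
gripper_width: 15.1
```

```bash
cat >> h.py <<'E'
def cupc(n,im,c,z=69):
    ref=[]
    for m,s,ce in blobs(mask(im,c),150):
        cn=max(cv2.findContours(m.astype(np.uint8),0,2)[0],key=cv2.contourArea)
        p=plane(n,[cv2.fitEllipse(cv2.convexHull(cn))[0]],z)[0]
        if abs(np.hypot(*(p[:2]-[587,-170]))-88)<20: print(n,c,p.round(1),"ang %.1f"%np.degrees(np.arctan2(p[1]+169.5,p[0]-586.5)),s)
def look(tag):
    for n in("top","scene"):
        im,d=imaging.get_image(n);cv2.imwrite(f"pics/{n}{tag}.png",im);np.savez(f"pics/{n}{tag}.npz",im=im,d=d)
        for c in("green","blue","red"): cupc(n,im,c)
    st()
E
python3 -c "
from h import *
look(2)"
```

```text
top green [ 509.5 -213.8   69. ] ang -150.1 [464 227  18  29 231]
scene green [ 517.1 -209.    69. ] ang -150.4 [186 187  24  26 398]
scene blue [562.7 -89.4  69. ] ang 106.6 [245 193  28  26 578]
scene red [ 628.  -250.8   69. ] ang -63.0 [166 233  31  30 689]
t 4.75 pos [ 587.4 -170.6   86.8] yaw -157.9 xaxis [-0.003  0.009 -1.   ] w 15.5 F [-1.5 -3.  -0.4] q [-0.02  0.5  -0.2  -0.01 -0.88  0.42]
```

>>> arm_command(increments=[[[0,0,0],[0,0,0],0.6],[[0,0,0],[0,0,0],0.3],[[0,0,0],[0,0,0],0.3],[[0,0,0],[0,0,0],0.3],[[0,0,0],[0,0,0],0.3]])

```text
clock: 5.25
position: [587.5, -170.4, 86.9]
ee_rot: [-0.584, 0.393, 0.59, 0.397]
contact_force: [0.8, -0.1, 0.3]
gripper_width: 59.6
```

>>> arm_command(increments=[[[0,0,0],[0,0,15],0.3],[[0,0,0],[0,0,40],0.3],[[0,0,0],[0,0,75],0.3],[[0,0,7],[5,35,105],0.3],[[0,0,15],[5,80,115],0.3]])

```text
clock: 5.75
position: [594.6, -91.0, 205.8]
ee_rot: [-0.633, 0.311, 0.634, 0.316]
contact_force: [0.8, 0.1, 1.0]
gripper_width: 59.4
```

>>> arm_command(increments=[[[0,0,8],[3,40,0],0.3],[[0,0,16],[6,80,0],0.3],[[0,0,24],[9,115,0],0.3],[[0,0,32],[12,140,0],0.3],[[0,0,40],[15,150,0],0.3]])

```text
clock: 6.25
position: [609.6, 61.6, 205.9]
ee_rot: [-0.702, 0.073, 0.705, 0.077]
contact_force: [0.3, -0.3, 1.1]
gripper_width: 60.1
```

```bash
python3 -c "
from h import *
look(3)"
```

```text
top green [ 504.9 -202.1   69. ] ang -158.2 [446 227  36  35 943]
top blue [553.1 -88.4  69. ] ang 112.4 [379 200  34  34 892]
top red [ 618.7 -249.7   69. ] ang -68.1 [469 163  34  32 848]
scene green [ 515.3 -202.7   69. ] ang -155.0 [186 188  29  25 577]
scene blue [562.9 -89.4  69. ] ang 106.4 [245 193  28  26 573]
scene red [ 628.  -250.7   69. ] ang -62.9 [166 233  31  29 688]
t 6.35 pos [609.8  60.6 205.6] yaw -102.5 xaxis [-0.003  0.007 -1.   ] w 59.6 F [0.4 0.  0.3] q [ 0.36  0.38 -0.06 -0.01 -1.13  1.  ]
```

View pics/top3.png

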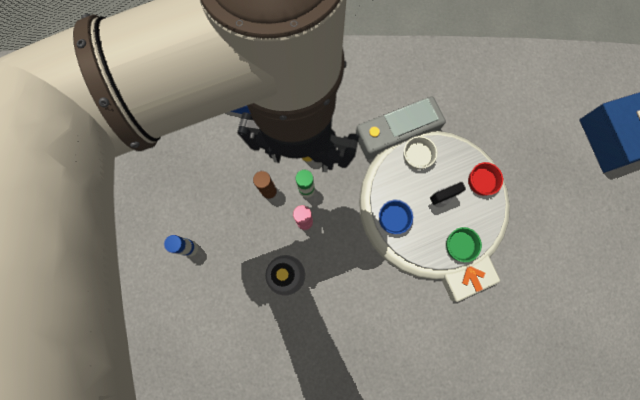

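The carousel reads green at -157.9° against the arrow at -157.5 to -157.9°, so it is aligned. In the top view the green cup at (463,245) sits on the arrow at (472,278). Next is the green bottle.

>>> arm_command(increments=[[[0,0,4],[3,2,-20],0.38],[[0,0,8],[6,4,-40],0.38],[[0,0,12.5],[8.7,4.4,-60],0.38],[[0,0,12.5],[8.7,4.4,-75],0.38],[[0,0,12.5],[8.7,4.4,-80],0.38]])

```text
clock: 6.85
position: [617.2, 63.8, 123.6]
ee_rot: [-0.704, -0.0, 0.71, 0.003]
contact_force: [-0.7, 0.7, 0.3]
gripper_width: 53.3
```

>>> arm_command(increments=[[[0,0,0],[0,0,0],0.38],[[0,0,0],[0,0,0],0.38],[[0,0,0],[0,0,0],0.38],[[0,0,0],[0,0,0],0.38],[[0,0,0],[0,0,0],0.38]])

```text
clock: 7.35
position: [617.5, 63.9, 124.3]
ee_rot: [-0.704, -0.0, 0.71, 0.004]
contact_force: [0.5, -0.3, 0.3]
gripper_width: 53.3
```

Run:
```python
from h import *
im,d=imaging.get_image("scene");cv2.imwrite("pics/scene4.png",cv2.resize(im[90:290,240:440],None,fx=3,fy=3))
for m,s,ce in blobs(mask(im,"green"),20): print(ce,s)
st()
```

```text
[200.33391003 199.62629758] [186 188  29  25 578]
[338.46889952 205.9569378 ] [332 198  14  17 209]
[336.69230769 225.        ] [331 221  14   8  52]
t 7.40 pos [617.4  63.9 124.1] yaw -90.3 xaxis [-0.008  0.005 -1.   ] w 53.1 F [-0.2  0.2  0.1] q [ 0.36  0.47 -0.14 -0.01 -0.97  1.21]
```

View pics/scene4.png

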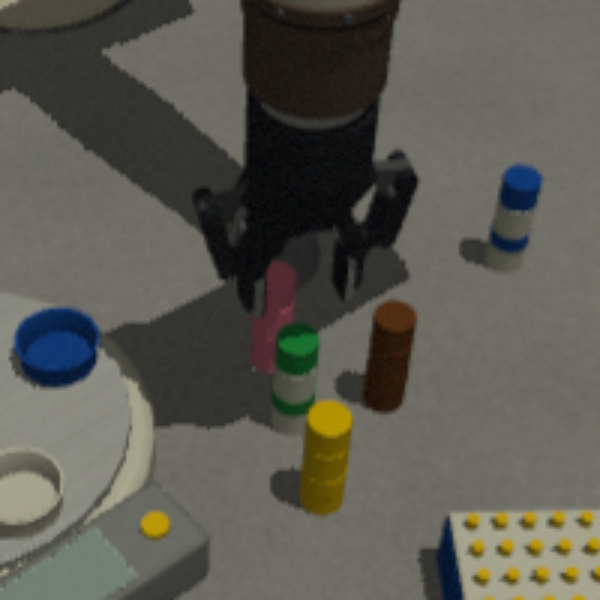

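The fingertips in the crop are at (250,295) and (347,290), so they straddle the green cap at (297,345) and clear brown and pink. I'll descend slowly.

>>> arm_command(increments=[[[-0.3,-0.5,0.3],[1,1,-12],0.38],[[-0.3,-0.5,0.3],[1,1,-26],0.38],[[-0.3,-0.5,0.3],[1,1,-40],0.38],[[-0.3,-0.5,0.3],[1,1,-52],0.38],[[-0.3,-0.5,0.3],[1,1,-60],0.38]])

```text
clock: 7.9
position: [617.7, 64.6, 62.3]
ee_rot: [-0.707, 0.0, 0.708, -0.0]
contact_force: [0.2, 0.1, 0.0]
gripper_width: 52.7
```

>>> arm_command(increments=[[[0,0,0],[0,0,-5],0.38],[[0,0,0],[0,0,-11],0.38],[[0,0,0],[0,0,-16],0.38],[[0,0,0],[0,0,-18],0.38],[[0,0,0],[0,0,-18],0.38]])

```text
clock: 8.4
position: [617.7, 64.7, 44.2]
ee_rot: [-0.707, 0.0, 0.708, -0.0]
contact_force: [-0.3, -0.4, 0.4]
gripper_width: 53.0
```

>>> arm_command(increments=[[[0,0,0],[0,0,0],0.45],[[0,0,0],[0,0,0],0.52],[[0,0,0],[0,0,0],0.6],[[0,0,0],[0,0,0],0.68],[[0,0,0],[0,0,0],0.8]])

```text
clock: 8.9
position: [618.1, 64.8, 44.6]
ee_rot: [-0.707, 0.0, 0.707, -0.0]
contact_force: [-0.2, 1.0, 1.0]
gripper_width: 28.7
```

>>> arm_command(increments=[[[0,0,0],[0,0,0],1],[[0,0,0],[0,0,0],1],[[0,0,0],[0,0,0],1],[[0,0,0],[0,0,0],1],[[0,0,0],[0,0,0],1]])

```text
clock: 9.4
position: [618.0, 64.7, 44.6]
ee_rot: [-0.707, 0.0, 0.707, -0.0]
contact_force: [-0.3, 0.0, 1.6]
gripper_width: 28.6
```

Run:
```python
from h import *
im,d=imaging.get_image("scene");cv2.imwrite("pics/scene5.png",cv2.resize(im[90:290,240:440],None,fx=3,fy=3))
for m,s,ce in blobs(mask(im,"green"),20): print(ce,s)
st()
```

```text
[200.33506944 199.625     ] [186 188  29  25 576]
[339.53012048 206.28915663] [334 197  12  18 166]
[337.08 225.16] [331 221  14   8  50]
t 9.45 pos [618.   64.7  44.6] yaw -90.0 xaxis [-0.001 -0.001 -1.   ] w 28.7 F [-0.4  0.6  0.4] q [ 0.36  0.56 -0.22  0.   -0.79  1.21]
```

View pics/scene5.png

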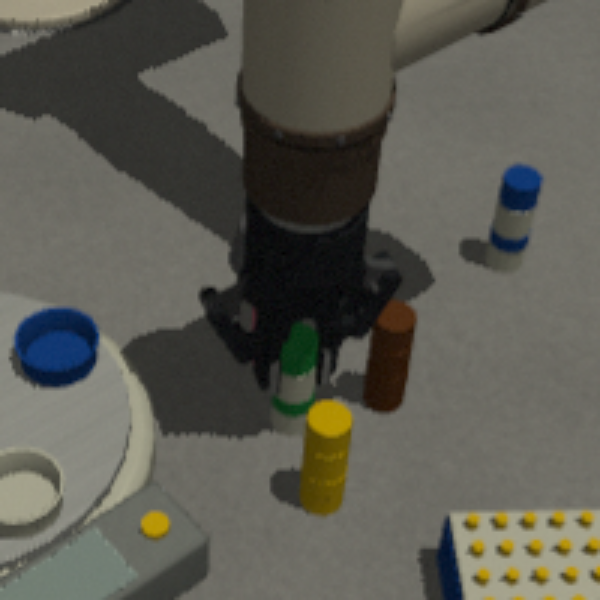

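The green bottle is held at 28.7 mm, with its cap at (300,350) in the crop between the fingers; brown and yellow haven't moved. I'll lift straight up.

>>> arm_command(increments=[[[0,0,0],[0,0,8],1],[[0,0,0],[0,0,25],1],[[0,0,0],[0,0,50],1],[[0,0,0],[0,0,80],1],[[0,0,0],[0,0,110],1]])

```text
clock: 9.95
position: [617.7, 64.6, 155.8]
ee_rot: [-0.707, 0.0, 0.708, -0.0]
contact_force: [0.3, 0.1, -1.4]
gripper_width: 28.7
```

>>> arm_command(increments=[[[0,0,0],[0,0,20],1],[[0,0,0],[-8,-20,32],1],[[0,0,0],[-20,-48,35],1],[[0,0,0],[-34,-80,35],1],[[0,0,0],[-48,-114,35],1]])

```text
clock: 10.45
position: [568.2, -50.8, 190.8]
ee_rot: [-0.706, 0.0, 0.708, -0.0]
contact_force: [0.1, -1.1, -1.2]
gripper_width: 29.1
```

>>> arm_command(increments=[[[0,0,0],[-14,-35,0],1],[[0,0,0],[-27,-67,0],1],[[0,0,0],[-39,-95,0],1],[[0,0,0],[-48,-116,0],1],[[0,0,0],[-54,-128,0],1]])

```text
clock: 10.95
position: [512.4, -180.7, 190.7]
ee_rot: [-0.706, 0.001, 0.708, 0.001]
contact_force: [-0.1, -0.7, -0.6]
gripper_width: 29.0
```

```bash
python3 -c "
from h import *
st()"
```

```text
t 10.95 pos [ 512.4 -180.7  190.7] yaw -90.1 xaxis [-0.003 -0.    -1.   ] w 29.0 F [-0.1 -0.7 -0.6] q [-0.04  0.28 -0.25  0.   -1.04  1.61]
```

>>> arm_command(increments=[[[0,0,0],[-4,-12,0],1],[[0,0,0],[-7,-22,0],1],[[0,0,0],[-7,-22,-10],1],[[0,0,0],[-7,-22,-20],1],[[0,0,0],[-7,-22,-20],1]])

```text
clock: 11.45
position: [504.3, -201.9, 168.3]
ee_rot: [-0.704, 0.0, 0.71, 0.001]
contact_force: [-0.3, -0.1, -0.3]
gripper_width: 29.2
```

Run:
```python
from h import *
look(6)
im=np.load("pics/scene6.npz")["im"]; t=np.load("pics/top6.npz")["im"]
a=cv2.resize(im[110:260,120:300],None,fx=2.2,fy=2.2); b=cv2.resize(t[130:310,350:530],(390,390))
c=np.zeros((390,790,3),np.uint8); c[:330,:396]=a; c[:,400:]=b; cv2.imwrite("pics/both6.png",c)
```

```text
scene green [ 515.5 -202.5   69. ] ang -155.1 [186 187  29  26 581]
scene blue [563.2 -89.5  69. ] ang 106.3 [245 192  28  27 571]
scene red [ 628.3 -250.7   69. ] ang -62.8 [166 233  31  30 693]
t 11.55 pos [ 505.4 -202.2  169.9] yaw -90.0 xaxis [-0.005 -0.    -1.   ] w 28.7 F [-0.3  0.3  0.5] q [-0.08  0.3  -0.28  0.   -0.99  1.65]
```

View pics/both6.png

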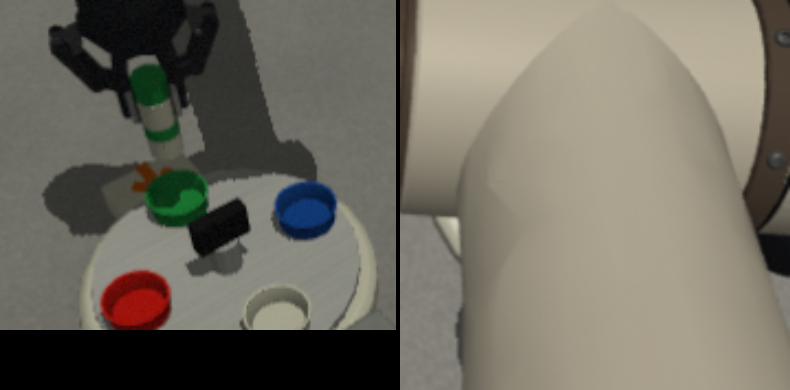

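The bottle hangs upright above the green cup (left crop: bottle at (158,110), cup at (177,197)) and the cups haven't moved. The arm blocks the top view. I'll lower it and watch the force.

>>> arm_command(increments=[[[0,-0.3,0],[0,-0.5,-12],1],[[0,-0.3,0],[0,-0.5,-27],1],[[0,-0.3,0],[0,-0.5,-42],1],[[0,-0.3,0],[0,-0.5,-55],1],[[0,-0.3,0],[0,-0.5,-62],1]])

```text
clock: 12.05
position: [505.3, -202.2, 107.0]
ee_rot: [-0.707, 0.0, 0.707, -0.0]
contact_force: [-0.6, 1.0, -0.3]
gripper_width: 28.9
```

>>> arm_command(increments=[[[0,0,0],[0,0,-3],1],[[0,0,0],[0,0,-6],1],[[0,0,0],[0,0,-9],1],[[0,0,0],[0,0,-11],1],[[0,0,0],[0,0,-11],1]])

```text
clock: 12.55
position: [505.3, -202.2, 96.0]
ee_rot: [-0.707, 0.0, 0.707, -0.0]
contact_force: [-0.1, -0.9, -1.0]
gripper_width: 28.7
```

Run:
```python
from h import *
im,d=imaging.get_image("scene")
cv2.imwrite("pics/scene7.png",cv2.resize(im[110:260,120:300],None,fx=3.5,fy=3.5)); st()
```

```text
t 12.60 pos [ 505.4 -202.2   96.2] yaw -90.0 xaxis [-0. -0. -1.] w 28.6 F [-0.1  0.4 -0.6] q [-0.08  0.39 -0.37  0.   -0.81  1.65]
```

View pics/scene7.png

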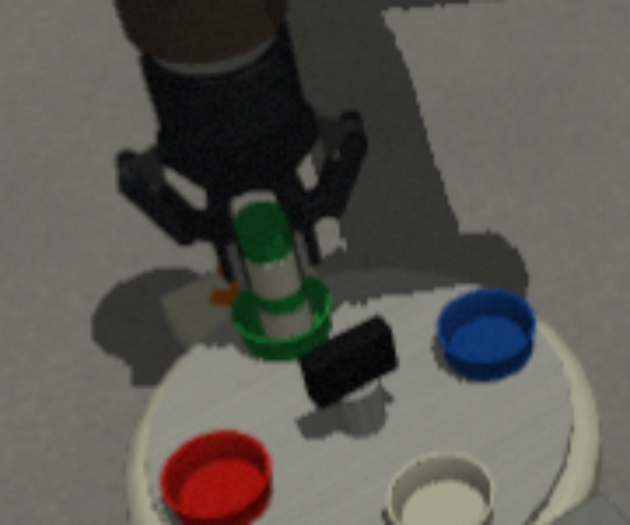

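The bottle is inside the green cup and roughly central: cup at (282,318), bottle base at (285,320). It has about 2.5 mm to go, so I'll creep down until it touches.

>>> arm_command(increments=[[[0,0,0],[0,0,-0.5],1],[[0,0,0],[0,0,-1],1],[[0,0,0],[0,0,-1.5],1],[[0,0,0],[0,0,-2],1],[[0,0,0],[0,0,-2],1]])

```text
clock: 13.1
position: [505.4, -202.2, 94.1]
ee_rot: [-0.707, 0.0, 0.707, -0.0]
contact_force: [1.0, -0.2, 0.1]
gripper_width: 28.8
```

>>> arm_command(increments=[[[0,0,0],[0,0,-0.2],1],[[0,0,0],[0,0,-0.4],1],[[0,0,0],[0,0,-0.6],1],[[0,0,0],[0,0,-0.8],1],[[0,0,0],[0,0,-0.8],1]])

```text
clock: 13.6
position: [505.4, -202.2, 93.6]
ee_rot: [-0.707, 0.0, 0.707, -0.0]
contact_force: [-1.2, -0.3, 1.4]
gripper_width: 29.1
```

>>> arm_command(increments=[[[0,0,0],[0,0,-0.3],1],[[0,0,0],[0,0,-0.6],1],[[0,0,0],[0,0,-0.8],1],[[0,0,0],[0,0,-0.8],1],[[0,0,0],[0,0,-0.8],1]])

```text
clock: 14.1
position: [505.7, -202.5, 93.5]
ee_rot: [0.707, -0.0, -0.707, 0.001]
contact_force: [-0.8, 0.3, 6.0]
gripper_width: 28.8
```

```bash
python3 -c "
from h import *
st()"
```

```text
t 14.10 pos [ 505.7 -202.5   93.5] yaw -90.0 xaxis [ 0.    -0.001 -1.   ] w 28.8 F [-0.8  0.3  6. ] q [-0.08  0.39 -0.37  0.   -0.81  1.65]
```

The force has risen to 6 N, so the bottle is on the floor. I'll release gradually and back off upward.

>>> arm_command(increments=[[[0,0,0],[0,0,0],0.62],[[0,0,0],[0,0,0],0.55],[[0,0,0],[0,0,0],0.45],[[0,0,0],[0,0,0],0.35],[[0,0,0],[0,0,0],0.3]])

```text
clock: 14.6
position: [505.6, -202.5, 93.3]
ee_rot: [-0.707, 0.0, 0.707, -0.001]
contact_force: [0.6, 0.1, -0.4]
gripper_width: 59.1
```

>>> arm_command(increments=[[[0,0,0],[0,0,8],0.3],[[0,0,0],[0,0,25],0.3],[[0,0,0],[0,0,50],0.3],[[0,0,0],[0,0,80],0.3],[[0,0,0],[0,0,110],0.3]])

```text
clock: 15.1
position: [505.4, -202.5, 204.9]
ee_rot: [0.707, -0.0, -0.707, 0.001]
contact_force: [0.9, -0.7, 0.5]
gripper_width: 59.8
```

>>> arm_command(increments=[[[0,0,0],[-2,35,10],0.3],[[0,0,0],[-4,80,20],0.3],[[0,0,0],[-6,125,20],0.3],[[0,0,0],[-8,170,20],0.3],[[0,0,0],[-10,205,20],0.3]])

```text
clock: 15.6
position: [495.2, 4.6, 225.9]
ee_rot: [0.708, 0.0, -0.707, 0.001]
contact_force: [1.0, -0.3, 0.2]
gripper_width: 60.0
```

>>> arm_command(increments=[[[0,0,0],[0,40,10],0.3],[[0,0,0],[0,80,20],0.3],[[0,0,0],[0,110,20],0.3],[[0,0,0],[0,120,20],0.3],[[0,0,0],[0,120,20],0.3]])

```text
clock: 16.1
position: [495.0, 125.5, 246.1]
ee_rot: [0.708, 0.001, -0.707, 0.002]
contact_force: [-0.6, 0.3, -0.3]
gripper_width: 59.4
```

Run:
```python
from h import *
look(8)
for n in("top","scene"):
    z=np.load(f"pics/{n}8.npz");im,d=z["im"],z["d"]
    for c in("green","blue"):
        for m,s,ce in blobs(mask(im,c)):
            P=cloud(n,d,m)
            if len(P)<20: continue
            zt=np.percentile(P[:,2],95); T=P[P[:,2]>zt-4]
            print(n,c,ce.round(0),"zt %.0f"%zt,((T.max(0)+T.min(0))/2).round(0)[:2],np.ptp(T,0).round(0)[:2])
    if n=="top": a=cv2.resize(im[130:310,350:530],(390,390))
    else: b=cv2.resize(im[110:290,120:300],(390,390))
cv2.imwrite("pics/both8.png",np.hstack([a,b]))
```

```text
top green [ 506.5 -207.3   69. ] ang -154.7 [447 227  41  35 843]
top blue [552.8 -88.6  69. ] ang 112.6 [379 201  34  33 890]
top red [ 619.  -249.6   69. ] ang -67.9 [469 163  34  32 847]
scene green [ 516.1 -202.6   69. ] ang -154.8 [186 188  28  25 388]
scene blue [563.  -89.7  69. ] ang 106.4 [245 193  28  26 571]
scene red [ 628.6 -250.7   69. ] ang -62.6 [166 234  31  29 687]
t 16.20 pos [494.9 123.9 245.9] yaw -89.9 xaxis [ 0.001 -0.001 -1.   ] w 59.8 F [-0.  -0.   0.6] q [ 0.56  0.18 -0.25  0.   -1.15  1.01]
top green [467. 243.] zt 141 [ 505. -201.] [29. 27.]
top blue [257. 107.] zt 49 [792. 168.] [ 78. 131.]
top blue [615. 132.] zt 82 [ 718. -530.] [137.  87.]
top blue [396. 217.] zt 70 [553. -89.] [55. 57.]
scene green [195. 177.] zt 140 [ 508. -202.] [27. 28.]
scene green [200. 201.] zt 84 [ 513. -201.] [21. 29.]
scene blue [513.  64.] zt 71 [219. 738.] [11. 16.]
scene blue [489.  76.] zt 69 [256. 640.] [66. 44.]
scene blue [466.  76.] zt 69 [236. 576.] [17. 14.]
scene blue [512.  76.] zt 70 [275. 701.] [14. 10.]
scene blue [413. 152.] zt 91 [512. 280.] [28. 27.]
scene blue [409. 171.] zt 35 [518. 278.] [17. 22.]
scene blue [259. 205.] zt 68 [556. -89.] [60. 56.]
scene blue [418. 301.] zt 49 [813. 157.] [104. 112.]
scene blue [ 19. 342.] zt 81 [ 713. -518.] [125.  59.]
```

View pics/both8.png

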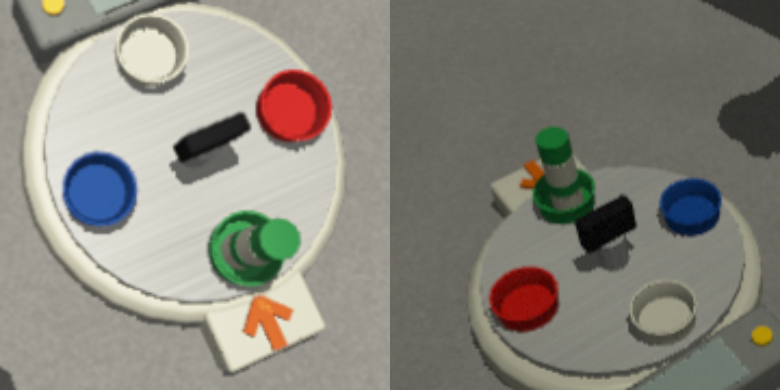

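The bottle stands upright in the green cup, with its cap top at z ≈ 140 at (506,-202). The green cup reads -157.65° against the arrow's -157.5 to -157.9°, and the blue bottle is unmoved. Handing in.

```bash
python3 -c "
from h import *
print(arm.job_done())"
```

```text
the job is handed in; nothing more can be done
None
```

The job is done and handed in at about 16 s. I turned the carousel by its handle about 73° clockwise, which brought the green slot to the arrow. I then took the green-capped bottle from between its look-alikes, set it down in the green slot until I felt contact (about 6 N), released it and backed the arm away.

Last checks:
- **Slot alignment:** the green slot is at -157.7°, against -157.5° to -157.9° for the arrow, so within about 0.3°.
- **Bottle:** it stands upright in the green cup. Its top is at 140–141 mm (139 mm expected), and it is within about 3 mm of the slot centre.
- **Blue bottle:** it is at its starting position to about 1 mm in the scene view. The arm hid it from the top camera at the end.
- **Look-alikes:** brown and yellow had not moved in the picture taken at the grasp. I did not measure any of the three again after the lift.
- **Disagreement:** cup angles fitted directly from the scene camera were off by several degrees because the rims were seen at a slant. I used the line from the red cup to the blue cup instead, and both cameras agreed on that.

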